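Set the wheel tester's speed fader and arm it

ROBOT

A 6-joint arm with a two-finger parallel gripper is mounted at the origin on the work surface. World frame = base frame: x ahead of the robot, y to its left, z up, the work surface at z = 0. Lengths are in m, angles in rad, forces in N, time in s.
With the tool pointing down it reaches from about 0.425 to 0.95 m from the base axis. Payload 3.5 kg.
Tool frame: the origin (TCP) lies at the very end of the fingers, on their centre line; the grasp point (between the pads) lies 19 mm behind it; z points along the fingers, y is the direction in which the jaws open and shut (so a half turn about z gives the same grasp; the last joint's range is limited). The gripper opens to 85 mm and grips with 20 to 120 N. Pads are 22 mm wide; open, the fingers measure 114 mm over their backs; the gripper's body (76 mm by 85 mm) begins 54 mm behind the grasp point. The pads swing forward as they close: fully open they stand 13 mm farther back than shut.
Start: joints at [-1.424, 0.286, 1.577, -0, 1.279, -0.15], TCP at [0.197, -0.645, 0.231] pointing down, gripper open.
Joint ranges: [-2.77, 2.77], [-0.9, 2.22], [0.21, 2.48], [-1.53, 4.67], [0.24, 2.81], [-2.84, 2.84]. Speed limits (rad/s): [2.79, 2.79, 3.14, 3.14, 3.14, 3.14].

INTERFACE

Orientations are given as a unit quaternion [x, y, z, w].
In Python, from plant import ctrl, imaging gives the robot as it stands.
- The arm moves only by the shell command python3 -m creep 'ROWS' [OPENING] [FORCE]. ROWS is JSON, one flat list of numbers, 4 for each row, row after row: the shift along the tool's x, y, z in units of 25 mm (1.0 is 25 mm), then the turn about the tool's z in units of 5 degrees (1.0 is 5 degrees). A call has 1 to 20 rows; each row is the pose to reach, as a shift and turn from the pose commanded when the call began, along the tool's axes at that moment; what a row does not reach only later rows make up. A row lasts 1/12 s, in which the tool goes at most 41.7 mm and 7.16 degrees, less where a joint would pass 70% of its speed; a pose out of reach is approached as far as the arm can. A call with a gripper value outside its range is refused whole. OPENING is the closure in counts, from 0 (fully open) to 255 (shut), set as the call begins (- or left out, the last holds). The fingers move at their own pace and stop on an object; FORCE is the grip in N (left out, the last holds). Time passes only in rows, so rows that repeat a pose let the fingers close. It gives the time, the measured TCP pose, the force and the opening at its end, in the units of the state.
- ctrl.get_state(): the state, without advancing time (a new reading comes with each control period).
- imaging.read_camera(name): name is "side" or "top" or "wrist"; returns the picture (400x640x3 uint8, red, green, blue); there is no depth.
- imaging.camera_info(name): a dict with "intrinsics" (3x3 intrinsics, pixels), "origin" and "attitude" of the camera in the world. Camera axes: x right, y down, z forward; pixel columns grow to the right and rows downward; lengths in m; the calibration is good to about 2 mm. A picture is of the moment at which its call begins: read the wrist's pose just before it. camera_info takes no time and is no camera call; for the wrist camera it gives the pose at the moment of the call.
- ctrl.sign_off(): hands the job in, once; it reports no verdict.
Trained networks look in the newest picture that a camera, given by its name, has taken for a name from the list of things; names that differ only in an ending like _2 or _b are one class to them, and where a whole thing is asked for, a point or a joint stands for the part that bears it (a point fixed in the world has none). Each returns a list of dicts, best first, with "p" (0 to 1); they miss things now and then, are a little off and sometimes report something else, mostly with a low value. They report only what shows in the picture. A call takes as long as a camera call.
- imaging.silhouettes(camera, name): "mask" (400x640 bool, what is visible of it) and "uv" ([column, row] in pixels, amid what is visible of it).
The state is a dict: "time": time; "qpos": joint angles; "dq": joint speeds; "joint_efforts": joint torques, N m; "eef_pos": TCP position; "tcp_rot": TCP orientation; "contact_force": force on the tool from outside, world axes, zero at the start; "wrist_torque": the same for the moment, N m; "opening": opening from 0.0 (shut) to 1.0 (fully open).
Only numpy, scipy, OpenCV 4.12 (cv2) and the standard library are available. Lean on these libraries where they do the work, as an engineer would, in place of code of your own. Each camera call takes 0.05 s, during which the arm holds its last target.

TASK

Get the wheel tester ready for a run: first slide the speed fader, the one with the large bar-shaped grip, along its track until it is level with the small metal pointer at the side of that track, and let go of it. Only then slide the square slide switch all the way to its far end (away from the robot) to arm the tester. Leave the pointer and the round trim slider as they are.

Things in the scene. Friction and masses are not known exactly. Their poses are not given: they have to be found in the camera images.
- fader_grip (a point): Centre (half-way up) of the speed fader's grip: upright grey bar, 18 mm along its track x 36 mm across x 40 mm high, a white line across its top. Its x axis points along the track, roughly away from the robot; z up. Travel 120 mm, starts within 30 mm of the near end, stays where left, moves at 2 N. The flat top of its black module (190 x 72 mm) is 21 mm below this point, 50 mm above the table.
- pointer_tip (a point): Inner tip of the small steel pointer on the left edge of the speed fader's module, 19 mm beside the track's middle line, 3 mm above the module's top; 6 mm high, 14 mm wide along the track. Axes as for fader_grip: the fader is level with it when both have the same position along x (55 to 100 mm from the near end). Stiff, but slides if pushed with 8 N.
- switch_grip (a point): Centre (half-way up) of the slide switch's grip: upright grey block 18 x 18 mm, 28 mm high, in a short track on its own black module. Its x axis points along the track, roughly away from the robot, towards 'armed'; z up. The module's top is 15 mm below this point. Moves at about 2 N. Four modules, 80 mm apart, stand parallel in any order on a fixed deck.
- switch (a joint): Position of the slide switch along its track in m: 0 = near end (off), 0.05 = far end (armed). It starts within 8 mm of 0 and stays where it is left.
- trim_grip (a point): Centre (half-way up) of the trim slider's low round knob, 22 mm in diameter and 22 mm high, on a module of its own with a track as long as the speed fader's. Not to be moved. Beside the modules, at the deck's left end, a yellow-rollered wheel is mounted flat, its top 82 mm above the table.

How it is judged:
On the way, in this order (a step that is already met when the one before it is completed fails the run):
1. the speed fader is level with the pointer (within 10 mm along the track), released, while the switch is still off (less than 20 mm from its near end) (x of fader_grip in the frame of pointer_tip between -0.01 and 0.01 m and value of joint switch below 0.02 m and contact force between the fingers and fader below 0.1 N), for 0.2 s.
2. the slide switch is within 10 mm of its far end (value of joint switch above 0.04 m), for 0.2 s.
At the end, for the whole second after the job is handed in: The speed fader's grip stands level with the pointer, within 10 mm along the track, and the slide switch rests within 10 mm of its far end (x of fader_grip in the frame of pointer_tip between -0.01 and 0.01 m and value of joint switch above 0.04 m and velocity of joint switch below 0.01 m/s); the robot touches nothing.
It fails at once if the pointer is moved more than 6 mm (distance of pointer_tip from where it was at the start of the episode above 0.006 m).
It fails at once if the trim slider is moved more than 10 mm (distance of trim_grip from where it was at the start of the episode above 0.01 m).
It also fails if it takes over 38 s, if anything falls off the work surface, if the arm or the gripper's body presses on something with over 40 N, if the wrist force passes 120 N, or if a joint passes its speed limit or range.

## Working session

There is one attempt and no reset: what is moved stays moved. The work goes in short steps, Python scripts to look and compute and a shell command to move; the robot and the scene stay as the last step left them, time stands still between calls to the robot, and variables do not carry over. Pictures are saved under pics/ and viewed, and the job is handed in when it is done.

```bash
ls; mkdir -p pics
python3 - <<'E'
from plant import ctrl, imaging
import cv2, numpy as np
s=ctrl.get_state(); print(s)
for n in("side","top","wrist"):
    im=imaging.read_camera(n); cv2.imwrite(f"pics/{n}0.png",im[:,:,::-1])
    print(n,imaging.camera_info(n))
for n in("top","side"):
  for t in("fader_grip","pointer_tip","switch_grip","trim_grip"):
    for d in imaging.silhouettes(n,t)[:3]: print(n,t,d["p"],d["uv"],d["mask"].sum())
E
```

```text
pics
{'time': 0.0, 'qpos': array([-1.42398835e+00,  2.87191380e-01,  1.57818063e+00, -9.43982455e-06,
        1.27857815e+00, -1.50015503e-01]), 'dq': array([-9.19753319e-04,  7.36855907e-06, -4.32167082e-05,  1.02977430e-03,
       -4.80548559e-04, -2.13849796e-03]), 'joint_efforts': array([-2.27990249e-04, -4.05978191e+01, -2.92627519e+01, -1.63206187e-04,
        5.85712987e-03,  1.40582564e-06]), 'eef_pos': array([ 0.19734615, -0.64482358,  0.22992806]), 'tcp_rot': array([ 9.89006288e-01,  1.47868766e-01, -2.62776802e-06, -1.17876061e-03]), 'contact_force': array([ 0.06066241, -0.17432003, -0.36041447]), 'wrist_torque': array([-0.0114864 , -0.02812177, -0.00227273]), 'opening': 0.999024513747853}
side {'intrinsics': array([[507.43425428,   0.        , 322.25176201],
       [  0.        , 507.43425428, 195.08241455],
       [  0.        ,   0.        ,   1.        ]]), 'origin': array([ 0.44672891, -0.57863399,  0.45619931]), 'attitude': array([ 0.86666295, -0.05594541,  0.04074671, -0.49406998])}
top {'intrinsics': array([[411.00912389,   0.        , 320.64652703],
       [  0.  
[... 179 characters left out ...]
.695262  ,  0.03836637, -0.06783258])}
wrist {'intrinsics': array([[319.65884539,   0.        , 322.0825143 ],
       [  0.        , 319.65884539, 195.01525981],
       [  0.        ,   0.        ,   1.        ]]), 'origin': array([ 0.26180461, -0.62615888,  0.37296472]), 'attitude': array([ 0.79654685, -0.58893967, -0.0819893 ,  0.10927464])}
top fader_grip 0.58 [294.3, 213.9] 285
top pointer_tip 0.53 [279.8, 168.8] 65
top switch_grip 0.48 [433.6, 196.1] 108
top trim_grip 0.48 [389.0, 185.6] 151
side fader_grip 0.73 [311.3, 189.4] 427
side fader_grip 0.19 [363.5, 255.7] 344
side pointer_tip 0.49 [361.5, 186.6] 56
side switch_grip 0.9 [368.3, 299.3] 491
side trim_grip 0.72 [363.9, 255.4] 253
```

View pics/top0.png

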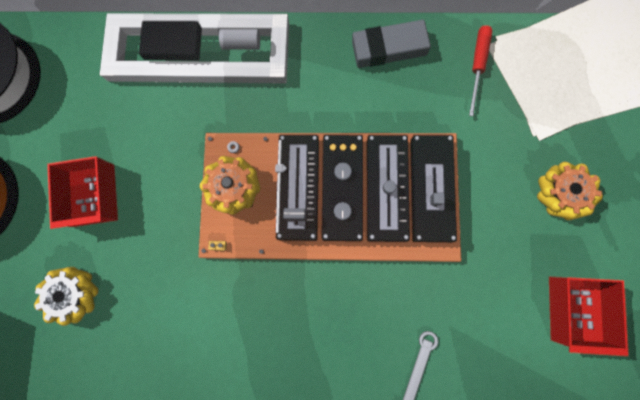

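View pics/side0.png

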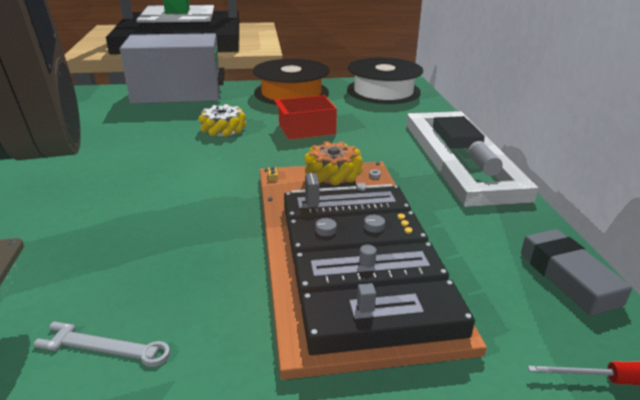

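View pics/wrist0.png

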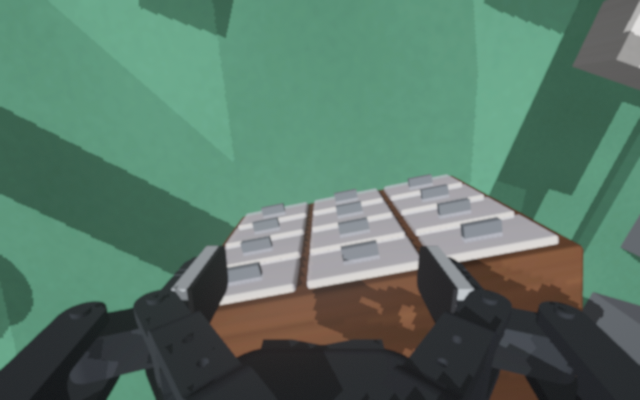

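The top view shows, left to right: the speed fader (grip about 294,214; pointer about 280,168), a knob module, the trim (389,186) and the switch (437,198). The side view agrees. Next I triangulate these points.

```bash
cat > h.py <<'E'
from plant import ctrl, imaging
import cv2, numpy as np
from scipy.spatial.transform import Rotation as R
def ray(info,uv):
    d=np.linalg.inv(info["intrinsics"])@np.array([uv[0],uv[1],1.]); return info["origin"],R.from_quat(info["attitude"]).apply(d)
def atz(info,uv,z):
    o,d=ray(info,uv); return o+d*(z-o[2])/d[2]
def tri(i1,u1,i2,u2):
    o1,d1=ray(i1,u1);o2,d2=ray(i2,u2)
    A=np.c_[d1,-d2]; t=np.linalg.lstsq(A,o2-o1,rcond=None)[0]
    a=o1+t[0]*d1;b=o2+t[1]*d2; return (a+b)/2,np.linalg.norm(a-b)
def proj(info,p):
    q=R.from_quat(info["attitude"]).inv().apply(np.asarray(p)-info["origin"]); q=info["intrinsics"]@q; return q[:2]/q[2]
E
python3 - <<'E'
from h import *
np.set_printoptions(precision=4,suppress=True)
t=imaging.camera_info("top");s=imaging.camera_info("side")
P=dict(fader=((294.3,213.9),(311.3,189.4),.071),ptr=((279.8,168.8),(361.5,186.6),.053),sw=((435.6,197.5),(368.3,299.3),.065),trim=((389,185.6),(363.9,255.4),.061))
for k,(a,b,z) in P.items(): print(k,tri(t,a,s,b),atz(t,a,z),atz(s,b,z))
for u in((281,135),(318,135),(277,241),(317,241),(414,135),(457,135),(414,241),(457,241)): print(u,atz(t,u,.05))
for n in("top","side"):
    im=cv2.imread(f"pics/{n}0.png")
    c=im[120:270,190:470] if n=="top" else im[150:350,250:490]
    cv2.imwrite(f"pics/{n}0z.png",cv2.resize(c,None,fx=2.8,fy=2.8,interpolation=cv2.INTER_CUBIC))
E
```

```text
fader (array([0.5281, 0.0866, 0.0703]), np.float64(0.00013223761027284802)) [0.5281 0.0865 0.071 ] [0.5279 0.0854 0.071 ]
ptr (array([0.6118, 0.1174, 0.0522]), np.float64(0.0031536119971436755)) [0.61   0.1174 0.053 ] [0.6132 0.1164 0.053 ]
sw (array([ 0.5642, -0.1533,  0.0607]), np.float64(0.0011030108928945601)) [ 0.5629 -0.1522  0.065 ] [ 0.5635 -0.1579  0.065 ]
trim (array([ 0.5793, -0.0735,  0.0621]), np.float64(0.005779523289334668)) [ 0.5825 -0.074   0.061 ] [ 0.5767 -0.0726  0.061 ]
(281, 135) [0.6731 0.1185 0.05  ]
(318, 135) [0.6743 0.0518 0.05  ]
(277, 241) [0.4826 0.1169 0.05  ]
(317, 241) [0.4846 0.0476 0.05  ]
(414, 135) [ 0.6773 -0.119   0.05  ]
(457, 135) [ 0.6786 -0.1945  0.05  ]
(414, 241) [ 0.4892 -0.1183  0.05  ]
(457, 241) [ 0.4913 -0.1909  0.05  ]
```

View pics/top0z.png

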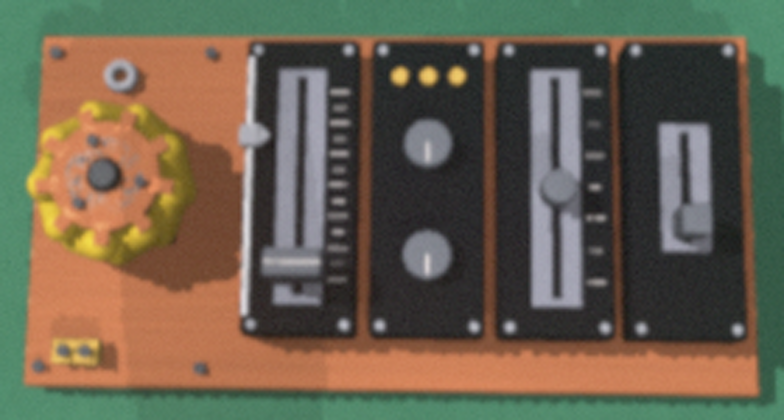

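View pics/side0z.png

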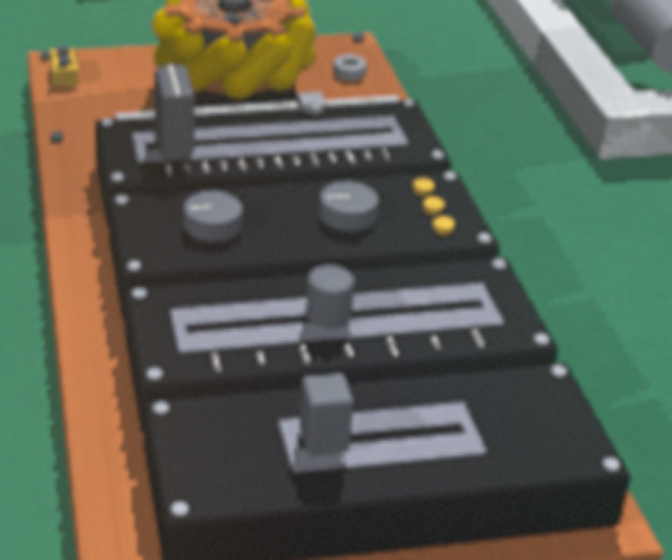

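Run:
```python
from h import *
np.set_printoptions(precision=4,suppress=True)
t=imaging.camera_info("top");s=imaging.camera_info("side")
T=lambda a:(a[0]/2.8+190-.3,a[1]/2.8+120-.3);S=lambda a:(a[0]/2.8+250-.3,a[1]/2.8+150-.3)
P=dict(swNL=((640,329),(161,407)),swFL=((636,50),(559,370)),swNR=((738,330),(180,508)),swFR=((728,50),(611,463)),
trNL=((509,328),(139,293)),trFL=((508,50),(499,263)),trNR=((606,328),(155,373)),trFR=((601,50),(541,339)),
faNL=((251,325),(106,122)),faFL=((259,50),(408,103)),faNR=((344,325),(117,177)),faFR=((349,50),(438,154)),
swTop=((694,216),(327,383)),trTop=((559,187),(331,278)),ptrtip=((268,134),(312,108)),faTop=((291,262),(174,75)))
D={}
for k,(a,b) in P.items():
    p,e=tri(t,T(a),s,S(b)); D[k]=p; print(k,p,round(e,4),atz(t,T(a),.05),atz(s,S(b),.05))
for m in("sw","tr","fa"):
    for q in "LR":
        d=D[m+"F"+q]-D[m+"N"+q]; print(m,q,np.degrees(np.arctan2(d[1],d[0])),np.linalg.norm(d))
for k,z in(("swTop",.079),("faTop",.091),("ptrtip",.053)):print(k,atz(t,T(P[k][0]),z),atz(s,S(P[k][1]),z))
```

```text
swNL [ 0.4969 -0.1257  0.0498] 0.0019 [ 0.4959 -0.1256  0.05  ] [ 0.4978 -0.1259  0.05  ]
swFL [ 0.6729 -0.124   0.0507] 0.0009 [ 0.6726 -0.124   0.05  ] [ 0.6737 -0.1231  0.05  ]
swNR [ 0.4977 -0.1846  0.0506] 0.0017 [ 0.4969 -0.1848  0.05  ] [ 0.4987 -0.184   0.05  ]
swFR [ 0.6738 -0.1815  0.0506] 0.0007 [ 0.6736 -0.1816  0.05  ] [ 0.6745 -0.1809  0.05  ]
trNL [ 0.4954 -0.046   0.0497] 0.0021 [ 0.4943 -0.0459  0.05  ] [ 0.4964 -0.0463  0.05  ]
trFL [ 0.6718 -0.0433  0.0501] 0.0013 [ 0.6712 -0.0432  0.05  ] [ 0.6726 -0.043   0.05  ]
trNR [ 0.4967 -0.1049  0.0508] 0.0017 [ 0.496 -0.105  0.05 ] [ 0.4977 -0.1039  0.05  ]
trFR [ 0.6725 -0.102   0.0503] 0.0008 [ 0.6722 -0.102   0.05  ] [ 0.6731 -0.1015  0.05  ]
faNL [0.4927 0.1132 0.0502] 0.0018 [0.4918 0.1133 0.05  ] [0.4936 0.1136 0.05  ]
faFL [0.669  0.1161 0.0497] 0.0011 [0.6684 0.1161 0.05  ] [0.6695 0.1158 0.05  ]
faNR [0.4941 0.0556 0.0499] 0.0014 [0.4934 0.0556 0.05  ] [0.4948 0.0554 0.05  ]
faFR [0.6701 0.0581 0.0503] 0.0016 [0.6694 0.0582 0.05  ] [0.6712 0.0588 0.05  ]
swTop [ 0.5618 -0.1521  0.079 ] 0.0001 [ 0.5667 -0.1591  0.05  ] [ 0.5707 -0.1193  0.05  ]
trTop [ 0.58   -0.0735  0.0713] 0.0021 [ 0.5831 -0.0759  0.05  ] [ 0.5886 -0.0454  0.05  ]
ptrtip [0.6112 0.1073 0.0554] 0.0014 [0.6132 0.1079 0.05  ] [0.6127 0.1163 0.05  ]
faTop [0.5275 0.0852 0.0933] 0.0022 [0.5317 0.09   0.05  ] [0.5384 0.1646 0.05  ]
sw L 0.5664979516374634 0.1759757972583733
sw R 1.0042590980657167 0.17607779674117152
tr L 0.8709074069423235 0.17644108065324865
tr R 0.9463497694807235 0.1758157109494366
fa L 0.9397084160793816 0.17641014757082102
fa R 0.8271943548836219 0.1760437745213456
swTop [ 0.5617 -0.1521  0.079 ] [ 0.5618 -0.1521  0.079 ]
faTop [0.5267 0.0855 0.091 ] [0.5291 0.0896 0.091 ]
ptrtip [0.6125 0.1075 0.053 ] [0.6115 0.1112 0.053 ]
```

Every measurement fits the stated sizes: module tops at 0.050, tracks turned about 0.85°, fader 6 mm and pointer 90 mm from the near end. The jaws will lie along the track, above the fader.

```bash
python3 -m creep '[21.18,-24.06,3.2,-14.77, 21.18,-24.06,3.2,-14.77, 21.18,-24.06,3.2,-14.77, 21.18,-24.06,3.2,-14.77, 21.18,-24.06,3.2,-14.77, 21.18,-24.06,3.2,-14.77, 21.18,-24.06,3.2,-14.77, 21.18,-24.06,3.2,-14.77, 21.18,-24.06,3.2,-14.77, 21.18,-24.06,3.2,-14.77, 21.18,-24.06,3.2,-14.77, 21.18,-24.06,3.2,-14.77, 21.18,-24.06,3.2,-14.77, 21.18,-24.06,3.2,-14.77, 21.18,-24.06,3.2,-14.77, 21.18,-24.06,3.2,-14.77, 21.18,-24.06,3.2,-14.77, 21.18,-24.06,3.2,-14.77, 21.18,-24.06,3.2,-14.77, 21.18,-24.06,3.2,-14.77]' 0 20
```

```text
time: 2.22
eef_pos: [0.529, 0.0889, 0.1512]
tcp_rot: [0.7, 0.714, 0.001, -0.0]
contact_force: [-0.4, -0.7, 0.1]
opening: 1.003
```

```bash
python3 -m creep '[0,0,0,0, 0,0,0,0]'
python3 - <<'E'
from h import *
np.set_printoptions(precision=4,suppress=True)
s=ctrl.get_state(); i=imaging.camera_info("wrist"); im=imaging.read_camera("wrist"); cv2.imwrite("pics/wrist1.png",im[:,:,::-1])
print(s["eef_pos"],R.from_quat(s["tcp_rot"]).as_matrix())
for t in("fader_grip","pointer_tip"):
    for d in imaging.silhouettes("wrist",t)[:2]: print(t,d["p"],d["uv"],d["mask"].sum(),atz(i,d["uv"],.071 if t[0]=="f" else .053))
for p in((.5278,.0852,.091),(.6117,.106,.056)):print(proj(i,p))
E
```

```text
time: 2.38
eef_pos: [0.5278, 0.0849, 0.1512]
tcp_rot: [0.701, 0.713, -0.0, -0.0]
contact_force: [0.1, -0.3, 0.2]
opening: 1.0
[0.5278 0.0849 0.1512] [[-0.0168  0.9999 -0.0006]
 [ 0.9999  0.0168 -0.0006]
 [-0.0005 -0.0006 -1.    ]]
fader_grip 0.9 [324.7, 205.6] 1519 [0.5284 0.0818 0.071 ]
pointer_tip 0.8 [437.6, 158.2] 411 [0.6135 0.1152 0.053 ]
[324.0673 209.7738]
[435.2007 170.9196]
```

View pics/wrist1.png

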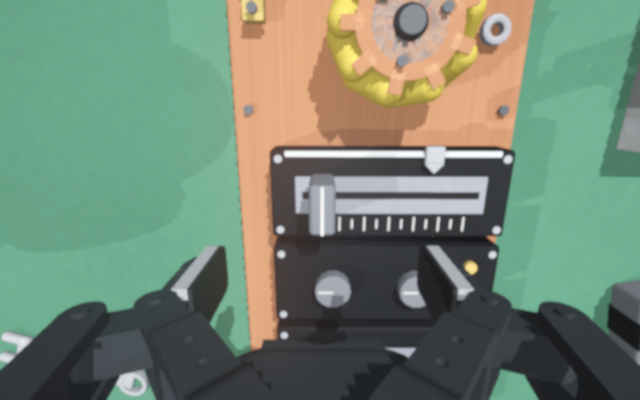

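The picture agrees with the prediction (fader line at about 322,210, pointer tip at 434,172). Descending now.

```bash
python3 -m creep '[0,0,1.2,0, 0,0,2.4,0, 0,0,3.2,0, 0,0,3.56,0, 0,0,3.56,0]'
```

```text
time: 2.95
eef_pos: [0.5258, 0.0834, 0.0601]
tcp_rot: [0.703, 0.712, -0.002, -0.002]
contact_force: [-0.4, 1.0, 0.9]
opening: 1.001
```

```bash
python3 -m creep '[0,0,0,0, 0,0,0,0, 0,0,0,0, 0,0,0,0, 0,0,0,0, 0,0,0,0, 0,0,0,0, 0,0,0,0, 0,0,0,0, 0,0,0,0]' 255 20
python3 - <<'E'
from h import *
s=ctrl.get_state();print(s["eef_pos"],s["contact_force"]);cv2.imwrite("pics/side2.png",cv2.resize(imaging.read_camera("side")[100:340,230:510,::-1],None,fx=2.5,fy=2.5))
E
```

```text
time: 3.78
eef_pos: [0.5284, 0.0846, 0.0632]
tcp_rot: [0.702, 0.712, 0.0, 0.0]
contact_force: [-2.0, -0.0, 5.1]
opening: 0.211
[0.52840568 0.08463979 0.06324676] [-2.02942978 -0.02946533  5.07853945]
```

View pics/side2.png

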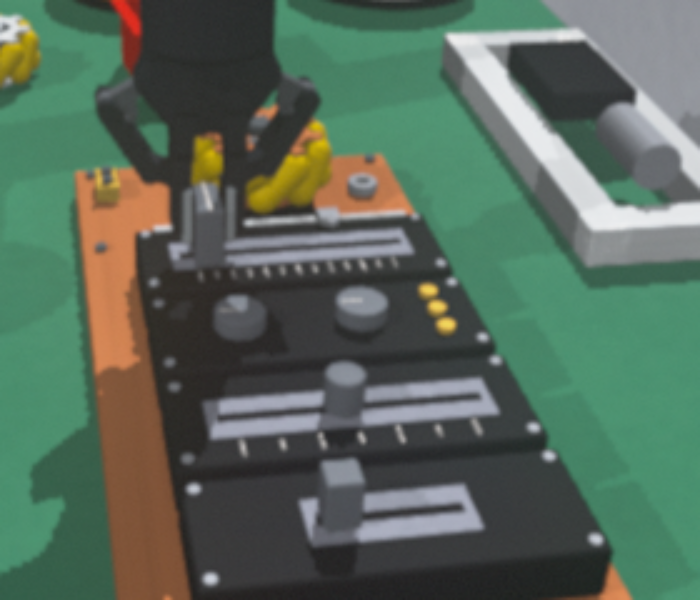

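The side view shows the fingers straddling the fader bar and closed on it; an opening of 0.21 is about 18 mm. Next I slide 83.5 mm.

```bash
python3 -m creep '[0,0.2,0,0, 0,0.5,0,0, 0,0.85,0,0, 0,1.2,0,0, 0,1.55,0,0, 0,1.9,0,0, 0,2.25,0,0, 0,2.6,0,0, 0,2.9,0,0, 0,3.1,0,0, 0,3.25,0,0, 0,3.34,0,0, 0,3.34,0,0, 0,3.34,0,0, 0,3.34,0,0]'
python3 - <<'E'
from h import *
np.set_printoptions(precision=4,suppress=True)
s=ctrl.get_state();print(s["eef_pos"],s["contact_force"],s["opening"])
E
```

```text
time: 5.08
eef_pos: [0.6125, 0.0859, 0.0633]
tcp_rot: [0.702, 0.712, 0.001, 0.001]
contact_force: [1.2, 0.2, 4.8]
opening: 0.206
[0.6125 0.0859 0.0633] [1.1619 0.2452 4.8249] 0.20559443534580316
```

Release and lift straight up, then check.

```bash
python3 -m creep '[0,0,0,0, 0,0,0,0, 0,0,0,0, 0,0,0,0, 0,0,0,0, 0,0,0,0]' 0; python3 -m creep '[0,0,-1,0, 0,0,-2.4,0, 0,0,-3.6,0, 0,0,-3.6,0, 0,0,-3.6,0, 0,0,-3.6,0]'
python3 - <<'E'
from h import *
np.set_printoptions(precision=4,suppress=True)
t=imaging.camera_info("top");sd=imaging.camera_info("side")
s=ctrl.get_state(); i=imaging.camera_info("wrist"); im=imaging.read_camera("wrist"); cv2.imwrite("pics/wrist3.png",im[:,:,::-1])
cv2.imwrite("pics/wrist3z.png",cv2.resize(im[120:270,230:530,::-1],None,fx=2.6,fy=2.6))
print(s["eef_pos"],s["opening"])
for n in("fader_grip","pointer_tip"):
    for d in imaging.silhouettes("wrist",n)[:1]: print(n,d["p"],d["uv"],d["mask"].sum(),atz(i,d["uv"],.071 if n[0]=="f" else .053))
for p in((.6117,.0862,.091),(.6115,.106,.056)):print(proj(i,p))
im=imaging.read_camera("side"); cv2.imwrite("pics/side3z.png",cv2.resize(im[150:350,250:490,::-1],None,fx=2.8,fy=2.8,interpolation=cv2.INTER_CUBIC))
for n in("fader_grip","pointer_tip"):
    for d in imaging.silhouettes("side",n)[:1]: print(n,d["p"],d["uv"],atz(sd,d["uv"],.071 if n[0]=="f" else .053))
E
```

```text
time: 5.58
eef_pos: [0.611, 0.0858, 0.0619]
tcp_rot: [0.702, 0.712, -0.0, -0.0]
contact_force: [0.1, -0.2, 0.3]
opening: 0.999
time: 6.08
eef_pos: [0.6109, 0.0859, 0.1517]
tcp_rot: [0.702, 0.712, -0.0, -0.0]
contact_force: [0.2, -0.1, -0.9]
opening: 1.001
[0.6109 0.0859 0.1517] 1.0013027783657844
fader_grip 0.66 [326.7, 202.3] 1628 [0.6129 0.0851 0.071 ]
pointer_tip 0.9 [325.6, 155.0] 438 [0.6117 0.1171 0.053 ]
[325.2493 209.4819]
[325.07   170.1613]
fader_grip 0.6 [366.7, 187.0] [0.6135 0.0833 0.071 ]
```

View pics/wrist3z.png

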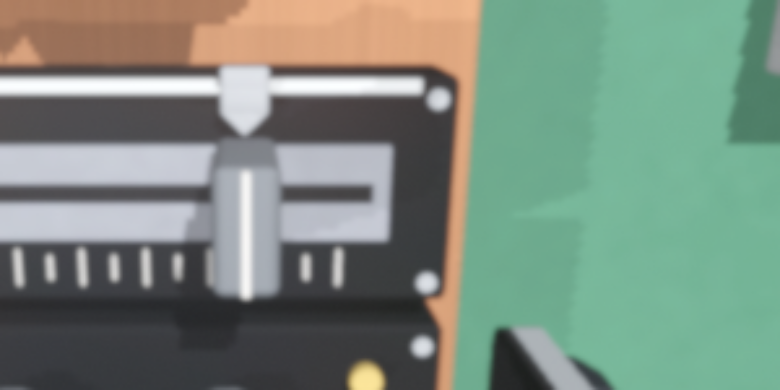

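View pics/side3z.png

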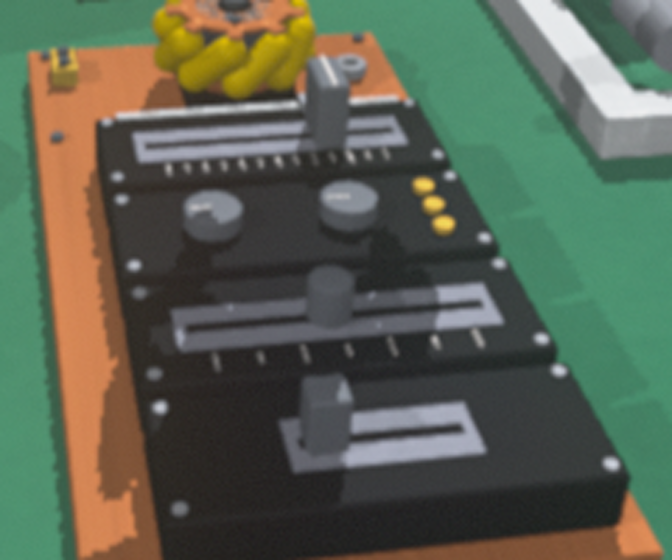

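The wrist view shows the white line (column 246) right under the pointer tip (column 244) in the zoom, under 1 mm apart. The trim and pointer have not moved. On to the switch.

```bash
python3 -m creep '[-1,-0.2,0,0, -2.5,-0.5,0,0, -4,-0.9,0,0, -5.5,-1.2,0,0, -7,-1.5,0,0, -8.4,-1.8,0,0, -9.2,-2,0,0, -9.53,-2.12,0,0, -9.53,-2.12,0,0, -9.53,-2.12,0,0, -9.53,-2.12,0,0]' 0
python3 - <<'E'
from h import *
np.set_printoptions(precision=4,suppress=True)
s=ctrl.get_state(); i=imaging.camera_info("wrist"); im=imaging.read_camera("wrist"); cv2.imwrite("pics/wrist4.png",im[:,:,::-1])
print(s["eef_pos"],s["opening"])
for n in("switch_grip",):
    for d in imaging.silhouettes("wrist",n)[:2]: print(n,d["p"],d["uv"],d["mask"].sum(),atz(i,d["uv"],.065))
print(proj(i,(.5618,-.1525,.079)),proj(i,(.5618,-.1525,.05)))
E
```

```text
time: 7.3
eef_pos: [0.5621, -0.1518, 0.1521]
tcp_rot: [0.701, 0.713, 0.0, -0.0]
contact_force: [0.1, 0.6, 1.0]
opening: 1.002
[ 0.5621 -0.1518  0.1521] 1.0023061065348984
switch_grip 0.96 [323.0, 203.9] 774 [ 0.5616 -0.1557  0.065 ]
[323.4618 205.4892] [323.3326 194.4904]
```

View pics/wrist4.png

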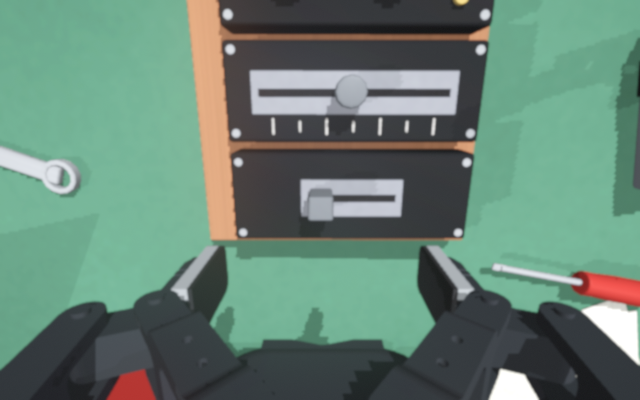

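The switch grip shows at about (320,207), within 2 mm of the prediction. Descend and grip.

```bash
python3 -m creep '[-0.05,-0.04,1.2,0, -0.05,-0.04,2.4,0, -0.05,-0.04,3.3,0, -0.05,-0.04,3.76,0, -0.05,-0.04,3.76,0, -0.05,-0.04,3.76,0]'
```

```text
time: 7.9
eef_pos: [0.5612, -0.1538, 0.0583]
tcp_rot: [0.701, 0.713, -0.0, -0.0]
contact_force: [-0.2, 0.8, 0.0]
opening: 1.0
```

```bash
python3 -m creep '[0,0,0,0, 0,0,0,0, 0,0,0,0, 0,0,0,0, 0,0,0,0, 0,0,0,0, 0,0,0,0, 0,0,0,0, 0,0,0,0, 0,0,0,0]' 255 20
```

```text
time: 8.73
eef_pos: [0.5612, -0.1546, 0.059]
tcp_rot: [0.702, 0.712, 0.0, 0.0]
contact_force: [-1.7, 0.9, 4.8]
opening: 0.205
```

Gripped at 18 mm. Now slide about 49 mm towards the far end.

```bash
python3 -m creep '[0,0.15,0,0, 0,0.4,0,0, 0,0.7,0,0, 0,1.0,0,0, 0,1.3,0,0, 0,1.55,0,0, 0,1.75,0,0, 0,1.88,0,0, 0,1.95,0,0, 0,1.95,0,0, 0,1.95,0,0, 0,1.95,0,0]'
```

```text
time: 9.73
eef_pos: [0.6102, -0.1539, 0.059]
tcp_rot: [0.702, 0.712, 0.0, 0.0]
contact_force: [-1.0, 0.5, 6.2]
opening: 0.201
```

```bash
python3 -m creep '[0,0,0,0, 0,0,0,0, 0,0,0,0, 0,0,0,0, 0,0,0,0, 0,0,0,0]' 0; python3 -m creep '[0,0,-1,0, 0,0,-2.4,0, 0,0,-3.6,0, 0,0,-4,0, 0,0,-4,0, 0,0,-4,0]'
python3 - <<'E'
from h import *
np.set_printoptions(precision=4,suppress=True)
s=ctrl.get_state(); i=imaging.camera_info("wrist"); im=imaging.read_camera("wrist"); cv2.imwrite("pics/wrist5.png",im[:,:,::-1])
print(s["eef_pos"],s["opening"],s["contact_force"])
for n in("switch_grip",):
    for d in imaging.silhouettes("wrist",n)[:1]: print(n,d["p"],d["uv"],atz(i,d["uv"],.065))
im=imaging.read_camera("side"); cv2.imwrite("pics/side5z.png",cv2.resize(im[150:350,250:490,::-1],None,fx=2.8,fy=2.8,interpolation=cv2.INTER_CUBIC))
im=imaging.read_camera("top"); cv2.imwrite("pics/top5z.png",cv2.resize(im[120:270,190:470,::-1],None,fx=2.8,fy=2.8,interpolation=cv2.INTER_CUBIC))
E
```

```text
time: 10.23
eef_pos: [0.6095, -0.1536, 0.058]
tcp_rot: [0.702, 0.712, -0.0, -0.0]
contact_force: [0.4, -0.0, 0.2]
opening: 0.997
time: 10.73
eef_pos: [0.6096, -0.1537, 0.1582]
tcp_rot: [0.702, 0.712, 0.0, 0.0]
contact_force: [-0.2, -0.4, -0.1]
opening: 0.998
[ 0.6096 -0.1537  0.1582] 0.9976665097970759 [-0.2306 -0.3955 -0.064 ]
switch_grip 0.59 [323.1, 200.3] [ 0.6092 -0.1566  0.065 ]
```

View pics/wrist5.png

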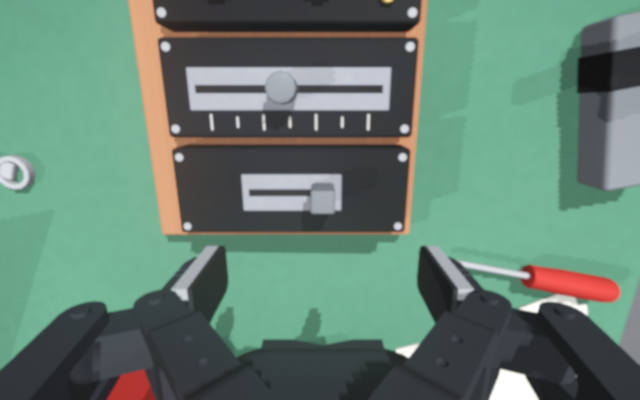

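View pics/side5z.png

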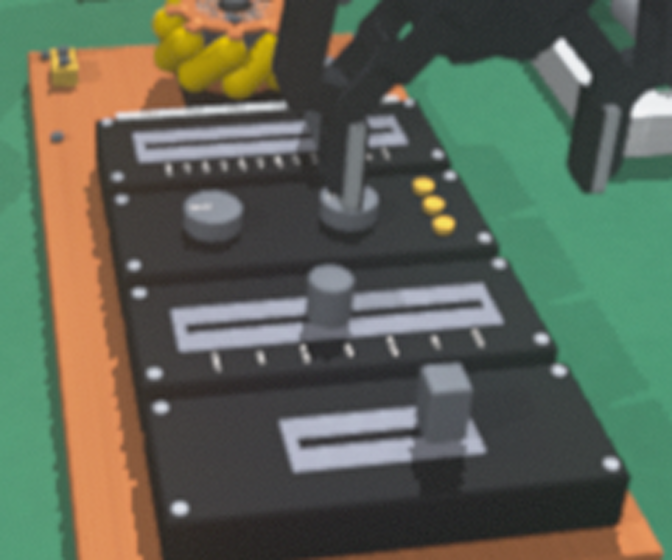

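View pics/top5z.png

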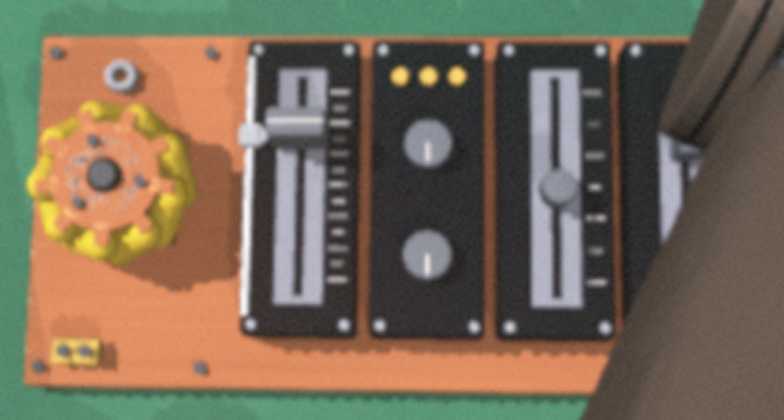

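The fader's grip stands level with the pointer. The switch grip is at the far end of its plate (wrist view, 323,198), about 48 mm from where it started. The trim is unmoved and the hand is clear.

```bash
python3 -c "from plant import ctrl; print(ctrl.sign_off())"
```

```text
the job is handed in; nothing more can be done
None
```

The wheel tester is set and handed in at about 11 s of the 38 s allowed. I gripped the speed fader, slid it about 84 mm to the pointer and let go. Only then did I grip the square switch, slide it about 49 mm to its far end, let go and lift clear.

What the last checks showed:
- **Fader:** in the wrist picture taken just after release, its white line sat within about 1 mm of the pointer tip along the track. The last top view looked unchanged.
- **Switch:** measured at x ≈ 0.609 m, against an estimated far end of about 0.610 m.
- **Pointer and trim slider:** neither had visibly moved in the pictures.
- **Robot:** TCP at 0.158 m, fingers open, contact force below 0.5 N.

Two checks were incomplete. The network did not find the pointer in the side view after the slide, because the fader hides it there. In the last top view the arm partly covers the switch, so I judged that from the wrist and side views.

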